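# Turn the rack chart in the short lab binder

## Robot

A 6-joint arm with a two-finger parallel gripper is mounted at the origin on the work surface. World frame = base frame: x ahead of the robot, y to its left, z up, the work surface at z = 0. Lengths are in m, angles in degrees, forces in N, time in s.
With the tool pointing down it reaches from about 0.375 to 0.9 m from the base axis. Payload 3.1 kg.
Tool frame: the origin (TCP) lies at the centre of the arm's flange, where the gripper is bolted on; the fingertips stand 182 mm ahead of it and the grasp point (between the pads) lies 164 mm ahead of it; x points along the fingers, z is the direction in which the jaws open and shut, and the axes are right-handed (so a half turn about x gives the same grasp; the last joint's range is limited). The gripper opens to 87 mm and grips with 3 to 60 N. Pads are 19 mm wide; open, the fingers measure 117 mm over their backs; the gripper's body (75 mm by 190 mm) begins 51 mm behind the grasp point.
Start: joints at [-10.227, 30.224, 82.088, -0, 67.689, -10.227], TCP at [0.625, 0, 0.405] pointing down, gripper open.
Joint ranges: [-176.69, 176.69], [-43.24, 126.21], [12.49, 139.97], [-82, 262], [0, 151.66], [-163.58, 163.58]. Speed limits (degrees/s): [159.86, 159.86, 180, 180, 180, 180].

## Interface

Orientations are given as a 3x3 rotation matrix whose columns are the frame's x, y, z axes.
In Python, from rig import bot gives the robot as it stands.
- The arm moves only by the shell command python3 -m crank 'ROWS' [OPENING]. ROWS is JSON, a list of rows, each an object with "offset": the shift along the tool's x, y, z in m, a list of three; "spin": the turn about the tool's x in rad. A call has 1 to 12 rows; each row shifts and turns the commanded pose from where the row before left it, along the tool's axes as they then stand; what a row does not reach is not made up. A row lasts 1/10 s, in which the tool goes at most 50 mm and 8.59 degrees, less where a joint would pass 70% of its speed; a pose out of reach is approached as far as the arm can. A call is refused whole if a number of a shift passes 0.05 or a number of a turn 0.15, either way. A call with a gripper value outside its range is refused whole. OPENING is the finger opening in m, from 0 to 0.087, set as the call begins (- or left out, the last holds). The fingers move at their own pace and stop on an object; the grip force is fixed at half the most. Time passes only in rows, so rows that do not move let the fingers close. It gives the time, the measured TCP pose, the force and the opening at its end, in the units of the state.
- bot.read_state(): the state, without advancing time (a new reading comes with each control period).
- bot.capture(name): name is "scene" or "side" or "wrist"; returns a dict with "pixels" (420x560x3 uint8, blue, green, red), "depth" (420x560 float32, m along the optical axis (not along the pixel's ray), 0 where there is no reading), "K" (3x3 intrinsics, pixels), "k1" (the pictures are not rectified: a ray, as slopes to the right and down, at radius r is drawn at 1 + k1 r^2 times it, then the intrinsics apply), "world_to_cam" (4x4, takes a point from world to camera coordinates). Camera axes: x right, y up, looking along -z (the intrinsics and any distortion apply to the point x, -y, -z); pixel columns grow to the right and rows downward; lengths in m; the calibration is good to about 2 mm. A picture is of the moment at which its call begins.
- bot.hand_in(): hands the job in, once; it reports no verdict.
Trained networks look in a picture, given as the dict that the camera call returned (one of the last four; its "shot" number tells which), for a name from the list of things; names that differ only in an ending like _2 or _b are one class to them, and where a whole thing is asked for, a point or a joint stands for the part that bears it (a point fixed in the world has none). Each returns a list of dicts, best first, with "p" (0 to 1); they miss things now and then, are a little off and sometimes report something else, mostly with a low value. They report only what shows in the picture. A call takes as long as a camera call.
- bot.regions_of(label, picture): "region" (420x560 bool, what is visible of it) and "extent" ([centre column, centre row, width, height] in pixels, round what is visible of it).
The state is a dict: "time_s": time; "joint_positions": joint angles; "qvel": joint speeds; "tau": joint torques, N m; "position": TCP position; "tcp_rot": TCP orientation; "force": force on the tool from outside, world axes, zero at the start; "moment": the same for the moment, N m; "opening": opening from 0.0 (shut) to 1.0 (fully open).
Only numpy, scipy, OpenCV 4.12 (cv2) and the standard library are available. Lean on these libraries where they do the work, as an engineer would, in place of code of your own. Each camera call takes 0.05 s, during which the arm holds its last target.

## Task

Two small ring binders lie open on the lab bench. In the shorter one, with two rings, turn the stiff chart card over its rings from the right-hand side to the left (as the robot sees it), so that it lies flat there with its back face showing, and let go. Leave the card in the longer, three-ring binder lying as it is.

Things in the scene. Friction and masses are not known exactly. Their poses are not given: they have to be found in the camera images.
- card_rings (a point): Middle of the ring axis of the SHORT binder (two rings 70 mm apart; black cover 144 mm along the spine, 230 mm across, lying open, fixed), 30 mm above the bench; rings rise 22 mm above it. x runs along the ring axis (the card's hinge line), y to the left-hand page, z up; yaw within 15 degrees of the robot's frame. Paper stacks 28 mm high reach 108 mm each side of the axis, the cover 115 mm.
- card_tab (a point): Centre of the grey bead ending the T-shaped pull tab midway along the card's outer edge. Bead: parallel to the ring axis, 30 mm long, round ends, 10 mm thick, 145 mm from the axis, at first 30 mm above bare bench on the -y side. Its stem is 20 mm wide, 4 mm thick. Card: stiff, pale, 130 mm along the rings, 3 mm thick, edge 108 mm from the axis. Pinched end to end, the bead pivots in the fingers.
- card (a joint): Angle of the SHORT binder's card about the ring axis (rad): 0 = flat on the right-hand (-y) stack, as at the start; 1.57 = upright; 3.14 = flat on the left-hand (+y) stack, back face up. Bead centre = card_rings + 145 mm * (-cos(angle) y + sin(angle) z). About 80 g, nearly free: falls to the nearer side when let go.
- long_card (a joint): Angle (rad) of the card in the OTHER, longer binder (three rings, cover 214 mm along the spine, otherwise alike, same tab), lying beside the short one, to its left or right, 330 to 420 mm between ring axes: 0 = flat on its right-hand side, where it is to stay.

How it is judged (in metres and radians):
At the end, for the whole second after the job is handed in: The short binder's card lies on the left-hand side, within 10 degrees of flat and at rest; the long binder's card lies on its right-hand side, within 10 degrees of flat (value of joint card above 2.96 rad and velocity of joint card between -0.1 and 0.1 rad/s and value of joint long_card below 0.17 rad); the robot touches nothing.
It fails at once if the long binder's card is lifted by more than 20 degrees (value of joint long_card above 0.35 rad).
It also fails if it takes over 40 s, if anything falls off the work surface, if the arm or the gripper's body presses on something with over 40 N, if the wrist force passes 120 N, or if a joint passes its speed limit or range.

## Working session

There is one attempt and no reset: what is moved stays moved. The work goes in short steps, Python scripts to look and compute and a shell command to move; the robot and the scene stay as the last step left them, time stands still between calls to the robot, and variables do not carry over. Pictures are saved under pics/ and viewed, and the job is handed in when it is done.

```bash
ls; mkdir -p pics; python3 - <<'E'
from rig import bot
import cv2,pickle
s=bot.read_state(); print(s)
for n in ("scene","side"):
    c=bot.capture(n); cv2.imwrite(f"pics/{n}0.png",c["pixels"]); pickle.dump(c,open(f"pics/{n}0.pkl","wb"))
    for l in ("card_tab","card","long_card"):
        for r in bot.regions_of(l,c): print(n,l,r["p"],r["extent"])
E
```

```text
pics
{'time_s': 0.0, 'joint_positions': array([-1.02283978e+01,  3.02778222e+01,  8.21548279e+01, -2.00257343e-03,
        6.76884996e+01, -1.02274863e+01]), 'qvel': array([-0.06182529, -0.00542103, -0.05323852,  0.04438571,  0.00811431,
       -0.01305611]), 'tau': array([-5.45745443e-04, -4.40045428e+01, -1.76593530e+01,  6.32597599e-02,
        5.83207863e-02, -1.53719384e-04]), 'position': array([6.24664873e-01, 7.38721405e-05, 4.03792133e-01]), 'tcp_rot': array([[-2.08659818e-03,  2.96514001e-06,  9.99997823e-01],
       [ 3.43649062e-04,  9.99999941e-01, -2.24808722e-06],
       [-9.99997764e-01,  3.43643623e-04, -2.08659907e-03]]), 'force': array([-0.37239292, -0.29303876, -0.27725343]), 'moment': array([-0.00176648, -0.005802  , -0.02941542]), 'opening': 0.9988657937507752}
scene card_tab 0.65 [199.8, 220.3, 66.2, 48.0]
scene card 0.74 [198.9, 219.7, 64.0, 45.4]
scene long_card 0.57 [358.2, 249.5, 68.5, 84.3]
side card_tab 0.64 [316.0, 283.9, 87.7, 56.4]
side card 0.55 [317.1, 282.8, 85.1, 53.4]
side long_card 0.72 [244.6, 190.4, 92.2, 34.9]
```

View pics/scene0.png

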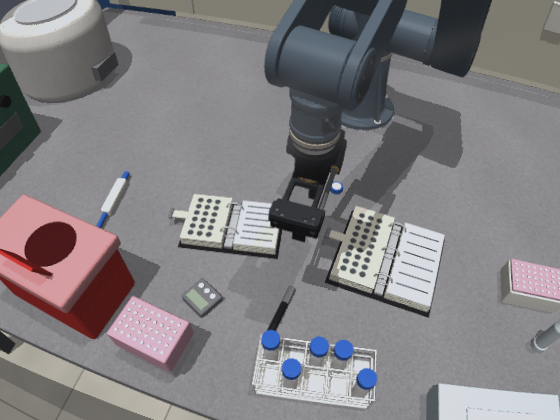

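View pics/side0.png

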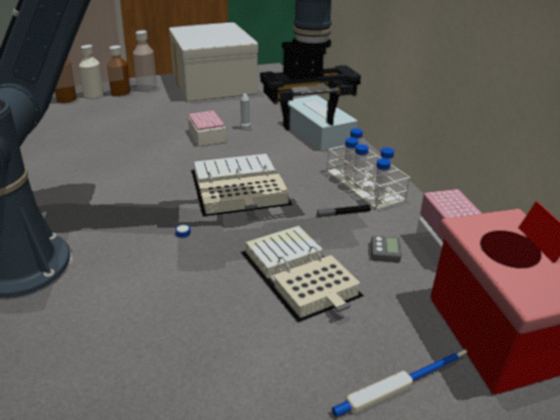

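Scene view: the short binder is on the image left (robot's right), at about (230,224), with its tab at (178,215). The long binder is at (390,258), with its tab at (338,240). Next I'll get 3D positions.

```bash
cat > h.py <<'E'
import numpy as np, cv2
def cloud(c):
    K=c["K"];k1=c["k1"];d=c["depth"]
    h,w=d.shape; u,v=np.meshgrid(np.arange(w),np.arange(h))
    pts=np.stack([u,v],-1).reshape(-1,1,2).astype(np.float64)
    n=cv2.undistortPoints(pts,np.array(K,float),np.array([k1,0,0,0.])).reshape(h,w,2)
    P=np.stack([n[...,0]*d,-n[...,1]*d,-d,np.ones_like(d)],-1)
    W=P@np.linalg.inv(c["world_to_cam"]).T
    W[d<=0]=np.nan
    return W[...,:3]
def project(c,P):
    P=np.atleast_2d(P); q=(np.c_[P,np.ones(len(P))]@np.array(c["world_to_cam"]).T)[:,:3]
    x=q[:,0]/-q[:,2]; y=-q[:,1]/-q[:,2]; r=x*x+y*y; s=1+c["k1"]*r
    K=c["K"]; return np.c_[K[0][0]*x*s+K[0][2],K[1][1]*y*s+K[1][2]]
E
python3 - <<'E'
import pickle,numpy as np,cv2
from h import *
for n,boxes in (("scene",{"S":(165,190,287,262),"L":(325,200,450,315)}),("side",{"S":(240,222,365,320)})):
    c=pickle.load(open(f"pics/{n}0.pkl","rb")); W=cloud(c)
    print(n,np.linalg.inv(c["world_to_cam"])[:3,3],c["k1"])
    for k,(a,b,e,f) in boxes.items():
        P=W[b:f,a:e].reshape(-1,3); P=P[~np.isnan(P[:,0])]
        print(np.percentile(W[330:340,20:40,2] if 0 else P[:,2],[2,20,50,80,98]))
        m=(P[:,2]>.018)&(P[:,2]<.045); Q=P[m]
        r=cv2.minAreaRect(Q[:,:2].astype(np.float32)); print(k,len(Q),r,Q[:,:2].min(0),Q[:,:2].max(0))
    img=cv2.resize(c["pixels"][190:320,160:290] if n=="scene" else c["pixels"][220:325,235:370],None,fx=5,fy=5,interpolation=cv2.INTER_CUBIC)
    cv2.imwrite(f"pics/{n}z.png",img[:600,:800])
E
```

```text
scene [1.07294731 0.09708622 0.81838189] -0.1400859354395312
[-2.98883786e-03 -3.30122092e-04  1.39996825e-02  3.03887887e-02
  3.33024246e-01]
S 3710 ((0.5446617603302002, -0.20906493067741394), (0.13235895335674286, 0.2572456896305084), 11.00218391418457) [ 0.46682339 -0.33459521] [ 0.6250337 -0.0720596]
[-0.00331749 -0.00083266  0.0114627   0.03002521  0.03354507]
L 6744 ((0.5135183930397034, 0.1540256142616272), (0.2587244212627411, 0.20205600559711456), 86.05044555664062) [0.40687741 0.02461772] [0.61899816 0.28738947]
side [ 0.24848341 -0.92203682  0.65176584] -0.18577894970626876
[-0.00170463  0.00021042  0.00365447  0.03065272  0.0340701 ]
S 4975 ((0.5465090870857239, -0.2118949592113495), (0.13086652755737305, 0.26111137866973877), 10.64179801940918) [ 0.46093654 -0.34118127] [ 0.62496426 -0.07534138]
```

View pics/sidez.png

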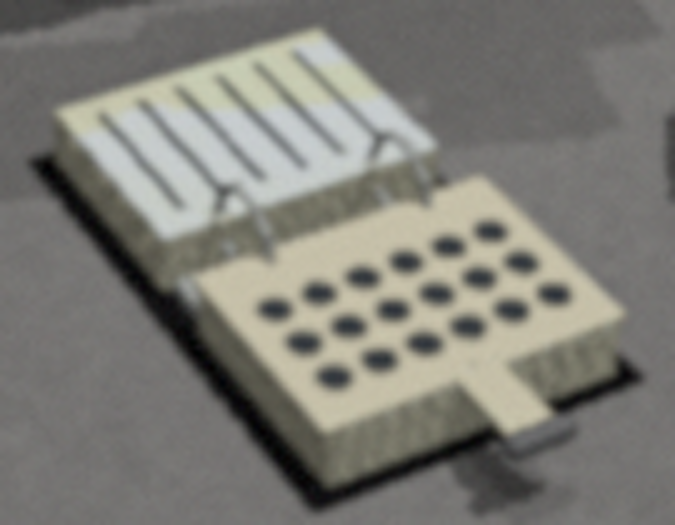

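View pics/scenez.png

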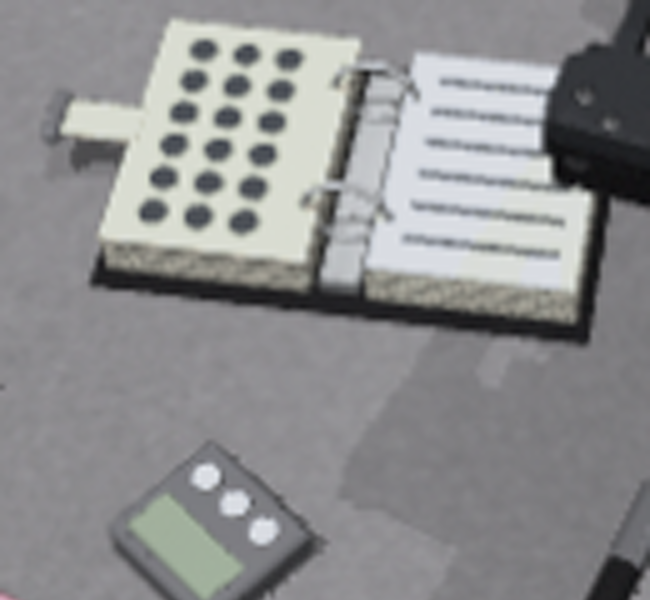

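```bash
python3 - <<'E'
import pickle,numpy as np,cv2
from h import *
from scipy.optimize import minimize
for n,(a,b,e,f) in (("scene",(165,190,287,262)),("side",(240,222,365,320))):
    c=pickle.load(open(f"pics/{n}0.pkl","rb")); W=cloud(c)
    P=W[b:f,a:e].reshape(-1,3); P=P[~np.isnan(P[:,0])]
    Q=P[(P[:,2]>.018)&(P[:,2]<.04)]
    r=cv2.minAreaRect(Q[:,:2].astype(np.float32)); th=np.radians(r[2])
    ctr=np.array(r[0]); 
    ya=np.array([-np.sin(th),np.cos(th)]); xa=np.array([np.cos(th),np.sin(th)])
    loc=(Q[:,:2]-ctr)@np.c_[xa,ya]
    lo=loc[:,1].min(); hi=loc[:,1].max()
    tab=loc[loc[:,1]<lo+.03]; print(n,r[2],"tabx",tab[:,0].min(),tab[:,0].max(),np.median(tab[:,0]),lo,hi)
    # robust extents of stacks
    print(np.percentile(loc,[.5,1,99,99.5],axis=0).round(4).tolist())
    O=ctr+ya*(lo+.150); print("rings from tab end",O,"bead",O-.145*ya, "alt rings",ctr+ya*(hi-.108))
    for dx in np.arange(lo,hi,.01):
        s=loc[(abs(loc[:,1]-dx)<.005)]
        if len(s)>5: print(round(dx,3),len(s),s[:,0].min().round(3),s[:,0].max().round(3),end=" | ")
    print()
E
```

```text
scene 11.00218391418457 tabx -0.012726649615619033 0.016366163389054063 0.0031788691383255172 -0.128622858149451 0.1286228277330559
[[-0.0623, -0.1242], [-0.0609, -0.1214], [0.0645, 0.1252], [0.065, 0.1271]]
rings from tab end [ 0.54058201 -0.1880807 ] bead [ 0.56825474 -0.33041559] alt rings [ 0.54072597 -0.18882115]
-0.129 22 -0.011 0.016 | -0.119 42 -0.013 0.016 | -0.109 31 -0.008 0.011 | -0.099 32 -0.008 0.011 | -0.089 88 -0.063 0.065 | -0.079 195 -0.064 0.066 | -0.069 198 -0.065 0.065 | -0.059 198 -0.063 0.065 | -0.049 193 -0.063 0.065 | -0.039 204 -0.064 0.065 | -0.029 194 -0.062 0.066 | -0.019 198 -0.063 0.065 | -0.009 202 -0.066 0.066 | 0.001 208 -0.064 0.066 | 0.011 29 -0.058 0.063 | 0.031 47 -0.061 0.066 | 0.041 201 -0.062 0.065 | 0.051 203 -0.06 0.066 | 0.061 199 -0.06 0.065 | 0.071 205 -0.061 0.066 | 0.081 203 -0.06 0.065 | 0.091 195 -0.06 0.066 | 0.101 167 -0.059 0.064 | 0.111 111 0.004 0.065 | 0.121 97 0.009 0.065 | 
side 10.64179801940918 tabx -0.014962330281229395 0.01501700333365307 -0.0016153329739725577 -0.13055567724703618 0.13055572054118186
[[-0.0641, -0.1279], [-0.0635, -0.1257], [0.0619, 0.1264], [0.0625, 0.1279]]
rings from tab end [ 0.54291834 -0.19278506] bead [ 0.56969525 -0.33529119] alt rings [ 0.54234376 -0.18972718]
-0.131 51 -0.015 0.013 | -0.121 51 -0.015 0.015 | -0.111 47 -0.011 0.012 | -0.101 51 -0.01 0.011 | -0.091 258 -0.063 0.062 | -0.081 369 -0.065 0.064 | -0.071 280 -0.064 0.063 | -0.061 238 -0.064 0.064 | -0.051 260 -0.064 0.065 | -0.041 260 -0.065 0.064 | -0.031 250 -0.065 0.064 | -0.021 250 -0.065 0.065 | -0.011 237 -0.065 0.061 | -0.001 242 -0.065 0.063 | 0.009 89 -0.065 0.065 | 0.029 83 -0.062 0.061 | 0.039 331 -0.063 0.062 | 0.049 183 -0.063 0.063 | 0.059 202 -0.063 0.062 | 0.069 200 -0.063 0.062 | 0.079 191 -0.064 0.062 | 0.089 190 -0.064 0.062 | 0.099 198 -0.064 0.062 | 0.109 175 -0.064 0.062 | 0.119 175 -0.063 0.062 | 0.129 92 -0.063 0.061 |
```

```bash
python3 -m crank '[{"offset":[0,0,0],"spin":-0.094},{"offset":[0,0,0],"spin":-0.094},{"offset":[0.011,-0.0316,-0.0117],"spin":0},{"offset":[0.011,-0.0316,-0.0117],"spin":0},{"offset":[0.011,-0.0316,-0.0117],"spin":0},{"offset":[0.011,-0.0316,-0.0117],"spin":0},{"offset":[0.011,-0.0316,-0.0117],"spin":0},{"offset":[0.011,-0.0316,-0.0117],"spin":0},{"offset":[0.011,-0.0316,-0.0117],"spin":0},{"offset":[0.011,-0.0316,-0.0117],"spin":0},{"offset":[0.011,-0.0316,-0.0117],"spin":0},{"offset":[0.011,-0.0316,-0.0117],"spin":0}]' 0.087
python3 -m crank '[{"offset":[0,0,0],"spin":0},{"offset":[0,0,0],"spin":0}]'
python3 - <<'E'
from rig import bot
import cv2,pickle
from h import *
for n in ("wrist","side","scene"):
    c=bot.capture(n); cv2.imwrite(f"pics/{n}1.png",c["pixels"]); pickle.dump(c,open(f"pics/{n}1.pkl","wb"))
    for r in bot.regions_of("card_tab",c): print(n,r["p"],r["extent"])
    print(project(c,[[.569,-.332,.03],[.541,-.190,.03]]))
s=bot.read_state(); print(s["position"],s["tcp_rot"],s["time_s"])
E
```

```text
time_s: 1.6
position: [0.5688, -0.3337, 0.2943]
tcp_rot: [[0.0, -0.187, 0.982], [-0.0, 0.982, 0.187], [-1.0, -0.0, 0.0]]
force: [0.3, 0.6, 0.2]
opening: 0.997
time_s: 1.8
position: [0.5687, -0.333, 0.2943]
tcp_rot: [[-0.001, -0.185, 0.983], [0.001, 0.983, 0.185], [-1.0, 0.001, -0.0]]
force: [0.0, -0.1, 0.1]
opening: 0.997
wrist 0.62 [282.5, 127.3, 197.0, 197.3]
[[280.62739432 217.83190165]
 [278.60305828  10.21555578]]
side 0.74 [315.4, 285.4, 87.8, 56.1]
[[341.81105983 306.90747618]
 [298.49477121 261.45049146]]
scene 0.55 [201.9, 220.3, 65.1, 51.3]
[[170.74426573 212.86159977]
 [231.3550349  219.38128431]]
[ 0.56953777 -0.33107401  0.29529452] [[ 4.38838558e-04 -1.88498610e-01  9.82073359e-01]
 [-2.26282334e-04  9.82073409e-01  1.88498721e-01]
 [-9.99999878e-01 -3.04946359e-04  3.88317774e-04]] 2.1
```

View pics/wrist1.png

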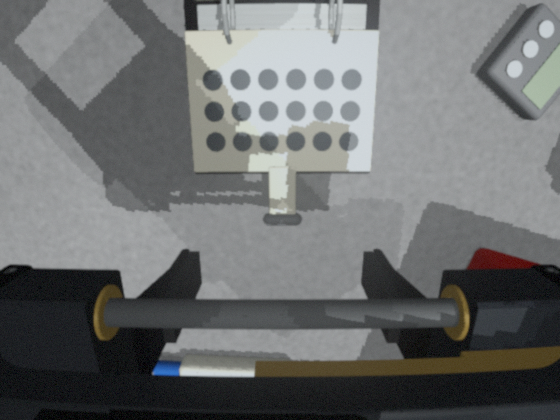

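View pics/side1.png

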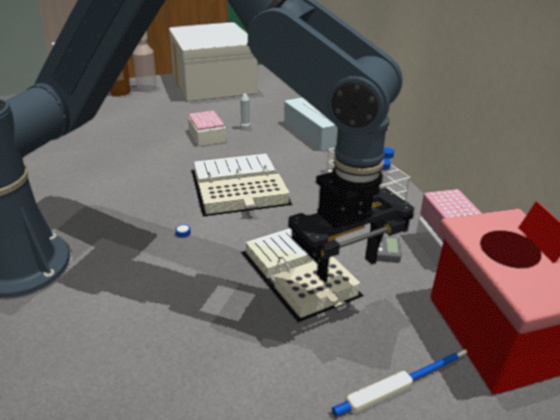

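The wrist view puts the bead at (283,219). My estimate projects to (281,218), so they agree within about 1 mm, and the fingers are centred at column 281. Before descending I'll check that the gripper body clears the surroundings.

```bash
python3 - <<'E'
import pickle,numpy as np
from h import *
th=np.radians(10.8);xa=np.array([np.cos(th),np.sin(th)]);ya=np.array([-np.sin(th),np.cos(th)])
b=np.array([.569,-.332])
for n in ("scene","side"):
    c=pickle.load(open(f"pics/{n}0.pkl","rb"));P=cloud(c).reshape(-1,3);P=P[~np.isnan(P[:,0])]
    l=(P[:,:2]-b)@np.c_[xa,ya]
    m=(P[:,2]>.06)&(P[:,2]<.25)&(abs(l[:,0])<.25)&(l[:,1]<.15)&(l[:,1]>-.2)
    print(n,m.sum(), l[m].min(0) if m.any() else "", l[m].max(0) if m.any() else "", P[m,2].max() if m.any() else "")
    m=(P[:,2]>.06)&(P[:,2]<.25)&(abs(l[:,0])<.13)&(abs(l[:,1])<.08); print(m.sum())
c=pickle.load(open("pics/wrist1.pkl","rb"));W=cloud(c); Q=W[210:228,262:304].reshape(-1,3);Q=Q[(Q[:,2]>.022)&(Q[:,2]<.045)]
print(len(Q),Q.mean(0),Q.min(0),Q.max(0),(Q[:,:2].mean(0)-b)@np.c_[xa,ya])
E
```

```text
scene 5044 [ 0.12105603 -0.19994586] [ 0.24998295 -0.02380959] 0.1938421030637264
0
side 7357 [ 0.11770411 -0.19999664] [ 0.24999644 -0.02773622] 0.19298028906930131
0
540 [ 0.57013081 -0.33007605  0.03486828] [ 0.55609036 -0.33827447  0.03137478] [ 0.58518346 -0.32279742  0.0379419 ] [0.0014713  0.00167798]
```

```bash
python3 -m crank '[{"offset":[0.02,0,0],"spin":0},{"offset":[0.02,0,0],"spin":0},{"offset":[0.02,0,0],"spin":0},{"offset":[0.015,0,0],"spin":0},{"offset":[0.015,0,0],"spin":0},{"offset":[0.01,0,0.0005],"spin":0},{"offset":[0,0,0],"spin":0},{"offset":[0,0,0],"spin":0}]'
python3 - <<'E'
from rig import bot
import cv2
c=bot.capture("wrist"); cv2.imwrite("pics/wrist2.png",c["pixels"])
s=bot.read_state(); print(s["position"],s["force"],s["time_s"])
E
```

```text
time_s: 2.9
position: [0.5698, -0.3323, 0.1949]
tcp_rot: [[0.0, -0.187, 0.982], [-0.0, 0.982, 0.187], [-1.0, -0.0, 0.0]]
force: [0.6, -0.2, 1.3]
opening: 1.003
[ 0.56992576 -0.33240655  0.19536541] [ 0.39473817 -0.08080271  1.01607605] 2.95
```

View pics/wrist2.png

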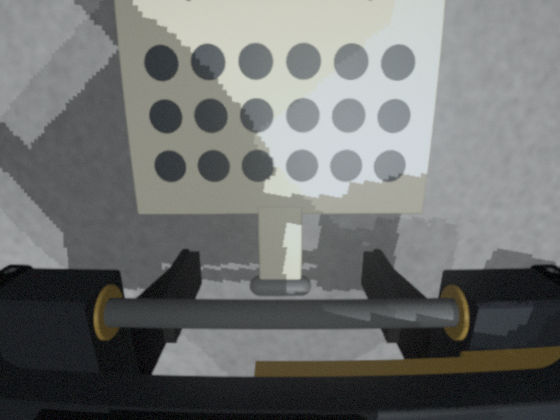

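The bead sits centred between the fingers at (280,286). I'll close the gripper now.

```bash
python3 -m crank '[{"offset":[0,0.001,0],"spin":0},{"offset":[0,0,0],"spin":0},{"offset":[0,0,0],"spin":0},{"offset":[0,0,0],"spin":0},{"offset":[0,0,0],"spin":0},{"offset":[0,0,0],"spin":0},{"offset":[0,0,0],"spin":0},{"offset":[0,0,0],"spin":0}]' 0
python3 - <<'E'
from rig import bot
import cv2
c=bot.capture("wrist"); cv2.imwrite("pics/wrist3.png",c["pixels"])
s=bot.read_state(); print(s["position"],s["force"],s["opening"]*.087,s["time_s"])
import numpy as np
R=.145
for d in range(0,180,5):
    a,b=np.radians([d,d+5]); print(d+5,"x %.4f y %.4f"%(-R*(np.sin(b)-np.sin(a)),R*(np.cos(a)-np.cos(b))))
E
```

```text
time_s: 3.75
position: [0.5694, -0.3312, 0.1947]
tcp_rot: [[-0.0, -0.187, 0.982], [0.0, 0.982, 0.187], [-1.0, 0.0, -0.0]]
force: [-1.1, 0.2, -0.7]
opening: 0.355
[ 0.56924654 -0.33124355  0.19467718] [-0.05245568  0.32197034  0.62261216] 0.027242332517627404 3.8
5 x -0.0126 y 0.0006
10 x -0.0125 y 0.0017
15 x -0.0123 y 0.0027
20 x -0.0121 y 0.0038
25 x -0.0117 y 0.0048
30 x -0.0112 y 0.0058
35 x -0.0107 y 0.0068
40 x -0.0100 y 0.0077
45 x -0.0093 y 0.0085
50 x -0.0085 y 0.0093
55 x -0.0077 y 0.0100
60 x -0.0068 y 0.0107
65 x -0.0058 y 0.0112
70 x -0.0048 y 0.0117
75 x -0.0038 y 0.0121
80 x -0.0027 y 0.0123
85 x -0.0017 y 0.0125
90 x -0.0006 y 0.0126
95 x 0.0006 y 0.0126
100 x 0.0017 y 0.0125
105 x 0.0027 y 0.0123
110 x 0.0038 y 0.0121
115 x 0.0048 y 0.0117
120 x 0.0058 y 0.0112
125 x 0.0068 y 0.0107
130 x 0.0077 y 0.0100
135 x 0.0085 y 0.0093
140 x 0.0093 y 0.0085
145 x 0.0100 y 0.0077
150 x 0.0107 y 0.0068
155 x 0.0112 y 0.0058
160 x 0.0117 y 0.0048
165 x 0.0121 y 0.0038
170 x 0.0123 y 0.0027
175 x 0.0125 y 0.0017
180 x 0.0126 y 0.0006
```

View pics/wrist3.png

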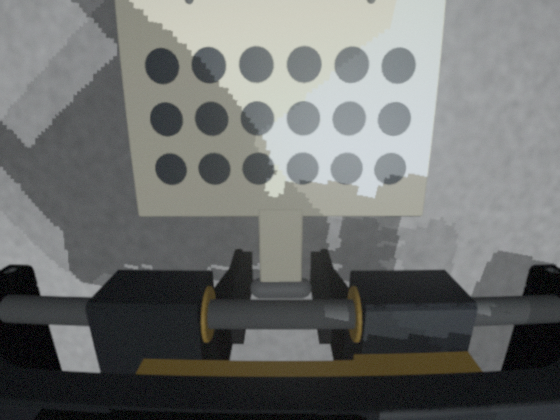

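```bash
python3 -m crank '[{"offset":[0,0,0],"spin":0},{"offset":[-0.0126,0.0006,0],"spin":0},{"offset":[-0.0125,0.0017,0],"spin":0},{"offset":[-0.0123,0.0027,0],"spin":0},{"offset":[-0.0121,0.0038,0],"spin":0},{"offset":[0,0,0],"spin":0}]'
python3 - <<'E'
from rig import bot
import cv2
c=bot.capture("side"); cv2.imwrite("pics/side4.png",c["pixels"][100:400,150:500].repeat(2,0).repeat(2,1))
for i in range(3):
    s=bot.read_state(); print(s["position"],s["force"],s["opening"]*.087,s["time_s"])
E
```

```text
time_s: 4.4
position: [0.5675, -0.3217, 0.2465]
tcp_rot: [[-0.0, -0.188, 0.982], [-0.0, 0.982, 0.188], [-1.0, -0.0, -0.0]]
force: [-1.7, 0.2, -1.0]
opening: 0.317
[ 0.56747594 -0.3220267   0.24551825] [-1.99832826 -0.92798608  0.13206399] 0.02715800791252461 4.45
[ 0.56747594 -0.3220267   0.24551825] [-1.99832826 -0.92798608  0.13206399] 0.02715800791252461 4.45
[ 0.56747594 -0.3220267   0.24551825] [-1.99832826 -0.92798608  0.13206399] 0.02715800791252461 4.45
```

View pics/side4.png

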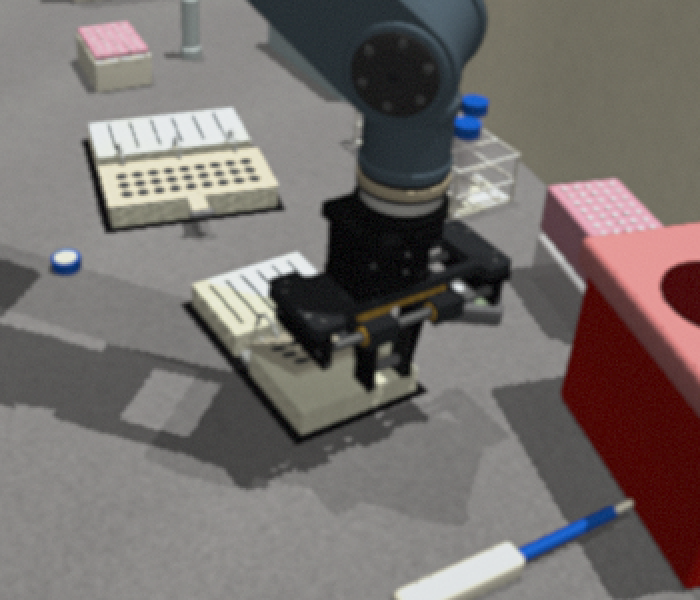

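The side view shows the card lifting, with its near edge raised off the stack, and the forces are small. I'll continue along the arc.

```bash
python3 -m crank '[{"offset":[-0.0117,0.0048,0],"spin":0},{"offset":[-0.0112,0.0058,0],"spin":0},{"offset":[-0.0107,0.0068,0],"spin":0},{"offset":[-0.0100,0.0077,0],"spin":0},{"offset":[-0.0093,0.0085,0],"spin":0},{"offset":[-0.0085,0.0093,0],"spin":0},{"offset":[-0.0077,0.0100,0],"spin":0},{"offset":[-0.0068,0.0107,0],"spin":0},{"offset":[0,0,0],"spin":0}]'
python3 - <<'E'
from rig import bot
import cv2
c=bot.capture("side"); cv2.imwrite("pics/side5.png",c["pixels"][100:400,150:500].repeat(2,0).repeat(2,1))
s=bot.read_state(); print(s["position"],s["force"],s["opening"]*.087,s["time_s"])
E
```

```text
time_s: 5.35
position: [0.5554, -0.2585, 0.3212]
tcp_rot: [[-0.001, -0.188, 0.982], [0.0, 0.982, 0.188], [-1.0, 0.0, -0.001]]
force: [-3.9, -1.2, -0.5]
opening: 0.311
[ 0.55558589 -0.2592387   0.32067955] [-2.71730366 -1.7033381  -0.19856928] 0.02695295636797661 5.4
```

View pics/side5.png

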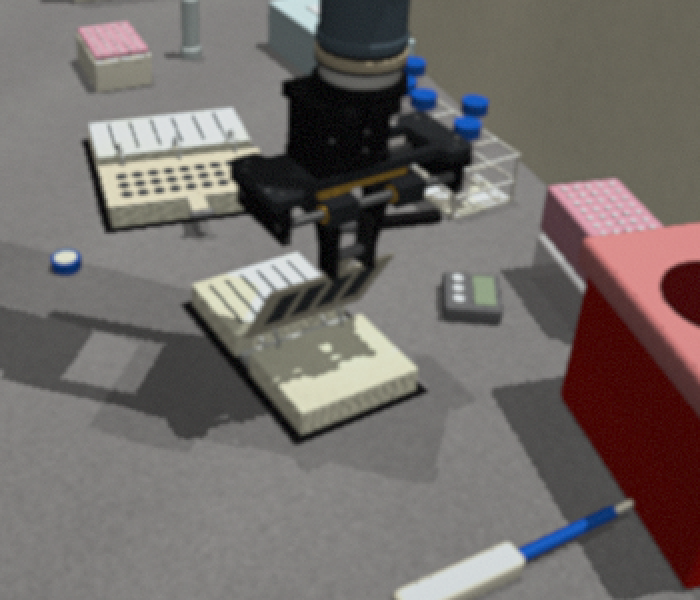

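The card is held and stands at about 60°, with the bead between the fingers at about (345,255) in the crop. Next I'll take it over the top.

```bash
python3 -m crank '[{"offset":[-0.0058,0.0112,0],"spin":0},{"offset":[-0.0048,0.0117,0],"spin":0},{"offset":[-0.0038,0.0121,0],"spin":0},{"offset":[-0.0027,0.0123,0],"spin":0},{"offset":[-0.0017,0.0125,0],"spin":0},{"offset":[-0.0006,0.0126,0],"spin":0},{"offset":[0.0006,0.0126,0],"spin":0},{"offset":[0.0017,0.0125,0],"spin":0},{"offset":[0.0027,0.0123,0],"spin":0},{"offset":[0.0038,0.0121,0],"spin":0},{"offset":[0,0,0],"spin":0}]'
python3 - <<'E'
from rig import bot
s=bot.read_state(); print(s["position"],s["force"],s["opening"]*.087,s["time_s"])
E
python3 -m crank '[{"offset":[0.0048,0.0117,0],"spin":0},{"offset":[0.0058,0.0112,0],"spin":0},{"offset":[0.0068,0.0107,0],"spin":0},{"offset":[0.0077,0.0100,0],"spin":0},{"offset":[0.0085,0.0093,0],"spin":0},{"offset":[0.0093,0.0085,0],"spin":0},{"offset":[0,0,0],"spin":0}]'
python3 - <<'E'
from rig import bot
import cv2
c=bot.capture("side"); cv2.imwrite("pics/side6.png",c["pixels"][100:400,150:500].repeat(2,0).repeat(2,1))
s=bot.read_state(); print(s["position"],s["force"],s["opening"]*.087,s["time_s"])
E
```

```text
time_s: 6.5
position: [0.5325, -0.1381, 0.3303]
tcp_rot: [[-0.002, -0.188, 0.982], [0.002, 0.982, 0.188], [-1.0, 0.003, -0.001]]
force: [-4.3, 0.4, 3.8]
opening: 0.311
[ 0.53248033 -0.1380713   0.33028367] [-4.27481829  0.41390213  3.78346534] 0.027035444288569816 6.5
time_s: 7.2
position: [0.5212, -0.0788, 0.2868]
tcp_rot: [[-0.002, -0.187, 0.982], [0.002, 0.982, 0.187], [-1.0, 0.002, -0.002]]
force: [-4.8, 2.0, 2.6]
opening: 0.314
[ 0.52127862 -0.07924264  0.28731334] [-5.43297574  2.34066786  2.75236859] 0.02715232215049709 7.25
```

View pics/side6.png

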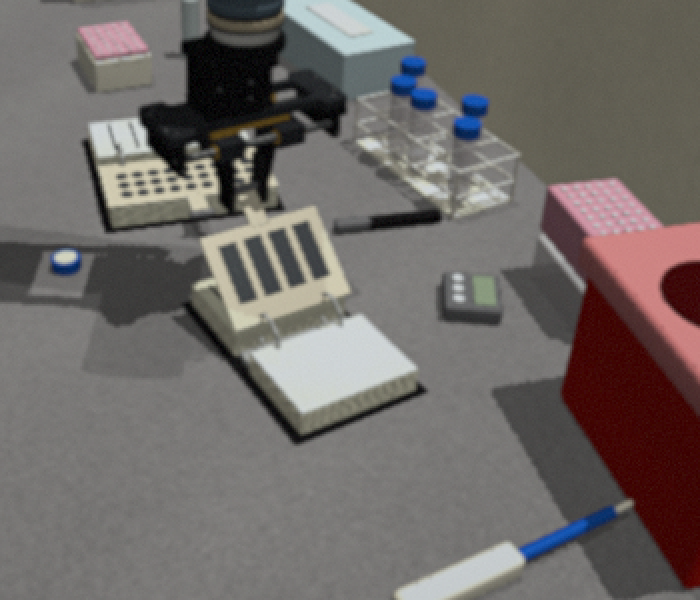

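```bash
python3 -m crank '[{"offset":[0.0100,0.0077,-0.0005],"spin":0},{"offset":[0.0107,0.0068,-0.0005],"spin":0},{"offset":[0.0112,0.0058,0],"spin":0},{"offset":[0.0117,0.0048,0],"spin":0},{"offset":[0.0121,0.0038,0],"spin":0},{"offset":[0.0123,0.0027,0],"spin":0},{"offset":[0.0125,0.0017,0],"spin":0},{"offset":[0.006,0.0003,0],"spin":0},{"offset":[0,0,0],"spin":0},{"offset":[0,0,0],"spin":0}]'
python3 - <<'E'
from rig import bot
import cv2
c=bot.capture("side"); cv2.imwrite("pics/side7.png",c["pixels"][100:400,150:500].repeat(2,0).repeat(2,1))
s=bot.read_state(); print(s["position"],s["force"],s["opening"]*.087,s["time_s"])
E
```

```text
time_s: 8.25
position: [0.5146, -0.0472, 0.2012]
tcp_rot: [[0.0, -0.186, 0.982], [0.0, 0.982, 0.186], [-1.0, 0.0, 0.0]]
force: [-1.8, 4.2, 0.2]
opening: 0.313
[ 0.51454778 -0.04721239  0.20149398] [-0.01022994  3.09027665  0.37832329] 0.027129070147440867 8.3
```

View pics/side7.png

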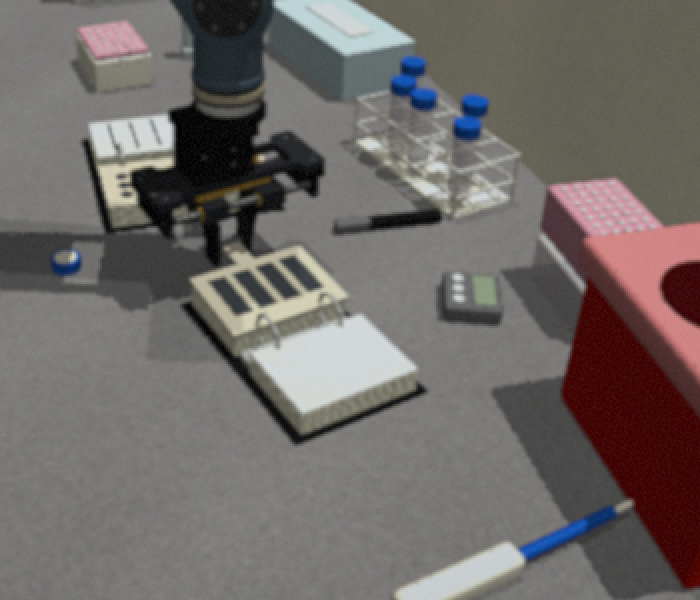

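The card lies almost flat on the left, about 3° up. I'll lower it 5 mm more, release, check, and then rise.

```bash
python3 -m crank '[{"offset":[0.005,0,0],"spin":0},{"offset":[0,0,0],"spin":0}]'
python3 -m crank '[{"offset":[0,0,0],"spin":0},{"offset":[0,0,0],"spin":0},{"offset":[0,0,0],"spin":0},{"offset":[0,0,0],"spin":0},{"offset":[0,0,0],"spin":0},{"offset":[0,0,0],"spin":0},{"offset":[0,0,0],"spin":0}]' 0.087
python3 - <<'E'
from rig import bot
import cv2
c=bot.capture("wrist"); cv2.imwrite("pics/wrist8.png",c["pixels"])
s=bot.read_state(); print(s["position"],s["force"],s["opening"]*.087,s["time_s"])
E
```

```text
time_s: 8.5
position: [0.5145, -0.0471, 0.1966]
tcp_rot: [[0.001, -0.187, 0.982], [0.0, 0.982, 0.187], [-1.0, -0.0, 0.001]]
force: [-0.1, 4.5, 0.1]
opening: 0.312
time_s: 9.2
position: [0.5144, -0.0472, 0.1964]
tcp_rot: [[0.0, -0.187, 0.982], [-0.0, 0.982, 0.187], [-1.0, -0.0, 0.0]]
force: [-0.2, -0.3, -1.1]
opening: 0.866
[ 0.51437198 -0.04720857  0.1963413 ] [ 0.28794786 -0.29759451 -0.7975324 ] 0.07933141500104485 9.25
```

View pics/wrist8.png

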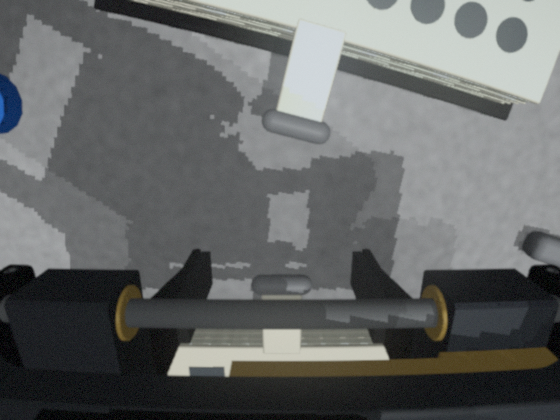

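The short binder's bead, at (281,284), is free between the open fingers. The long binder's bead, at (297,126), has not been disturbed. I'll rise straight up.

```bash
python3 -m crank '[{"offset":[-0.01,0,0],"spin":0},{"offset":[-0.015,0,0],"spin":0},{"offset":[-0.02,0,0],"spin":0},{"offset":[-0.025,0,0],"spin":0},{"offset":[-0.03,0,0],"spin":0},{"offset":[-0.03,0,0],"spin":0},{"offset":[-0.03,0,0],"spin":0},{"offset":[-0.03,0,0],"spin":0},{"offset":[0,0,0],"spin":0},{"offset":[0,0,0],"spin":0}]'
python3 - <<'E'
from rig import bot
import cv2
from h import *
for n in ("scene","side"):
    c=bot.capture(n); cv2.imwrite(f"pics/{n}9.png",c["pixels"])
    W=cloud(c)
    th=np.radians(10.8);M=np.c_[[np.cos(th),np.sin(th)],[-np.sin(th),np.cos(th)]]
    P=W.reshape(-1,3);P=P[~np.isnan(P[:,0])]
    l=(P[:,:2]-[.541,-.190])@M
    m=(abs(l[:,0])<.06)&(l[:,1]>.03)&(l[:,1]<.103)&(P[:,2]<.12)&(P[:,2]>.02)
    t=(abs(l[:,0])<.008)&(l[:,1]>.112)&(l[:,1]<.15)&(P[:,2]<.12)&(P[:,2]>.015)
    f=np.polyfit(l[m,1],P[m,2],1); print(n,"card slope deg",np.degrees(np.arctan(f[0])),P[m,2].mean(),"tab z",P[t,2].mean(),t.sum())
s=bot.read_state(); print(s["position"],s["force"],s["time_s"])
E
```

```text
time_s: 10.25
position: [0.514, -0.047, 0.3873]
tcp_rot: [[0.002, -0.187, 0.982], [-0.001, 0.982, 0.187], [-1.0, -0.001, 0.002]]
force: [-0.5, -0.1, -0.8]
opening: 1.001
scene card slope deg -0.20721653892963932 0.030656375932307113 tab z 0.031252695745188755 94
side card slope deg 0.040036214796761734 0.03213526360489693 tab z 0.032867877094579556 81
[ 0.51367317 -0.04696175  0.38560631] [ 1.02857683 -0.31609631 -0.71112905] 10.35
```

View pics/side9.png

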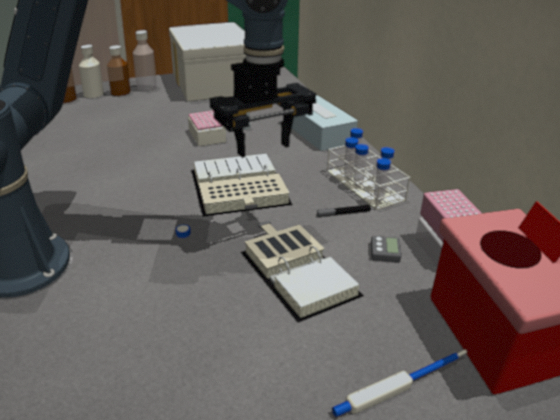

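View pics/scene9.png

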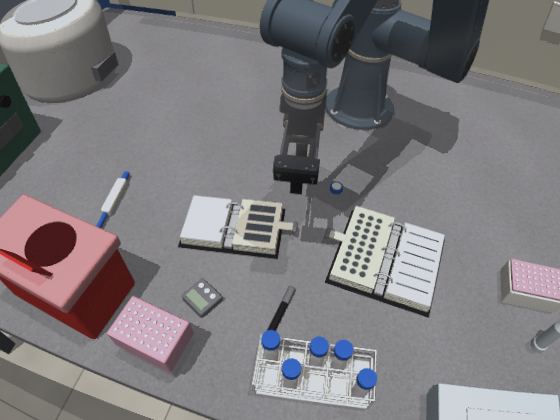

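The short binder's card is flat on the left with its back face (striped) up, around (258,224) in the scene view. The long binder's card is still on its right side at (365,245). The gripper is clear, so I'm handing in.

```bash
python3 -c "
from rig import bot
print(bot.hand_in(), bot.read_state()['time_s'])"
```

```text
the job is handed in; nothing more can be done
the job is handed in; nothing more can be done
```

I turned the short binder's card over its rings to the left side, let go, and handed the job in. The last reading before that was 10.35 s. No verdict was reported.

- **How:** I pinched the bead end to end, carried it over the rings on the 145 mm arc, opened the gripper and lifted it clear.
- **Short card:** its back face is up. Depth from the scene and side cameras puts it at -0.2° and 0.0° from flat, with the tab about 31–33 mm above the bench.
- **Long card:** in the final pictures it still lies on its right-hand side, apparently undisturbed. I judged this by eye and did not measure its angle.
- **Forces:** the readings I saw stayed under about 8 N. The gripper was about 190 mm above its release height at hand-in and touching nothing.
- **One mismatch:** the gripper read about 27 mm open on the 30 mm bead. That reading stayed steady, and the bead never slipped.

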